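# Load the air dryer with two desiccant cartridges

### The arm

A 6-joint arm with a two-finger parallel gripper is mounted at the origin on a cart in front of the work surface, level with it; the furniture and walls round the work are solid. World frame = base frame: x ahead of the robot, y to its left, z up, the work surface at z = 0. Lengths are in m, angles in rad, forces in N, time in s.
With the tool pointing down it reaches from about 0.25 to 0.775 m from the base axis. Payload 4 kg.
Tool frame: the origin (TCP) lies on the centre line of the jaws, within the pads' length; the fingertips stand 17 mm ahead of it and the grasp point (between the pads) lies 2 mm behind it; z points along the fingers, y is the line along which they close (so a half turn about z gives the same grasp; the last joint's range is limited). The gripper opens to 94 mm and grips with 3 to 60 N. Pads are 16 mm wide; open, the fingers measure 119 mm over their backs; the gripper's body (75 mm by 177 mm) begins 78 mm behind the grasp point.
Start: joints at [1.157, 0.087, 1.371, -0, 1.684, -0.103], TCP at [0.168, 0.524, 0.223] pointing down, gripper open.
Joint ranges: [-3.1, 3.1], [-0.76, 2.03], [0.27, 2.55], [-1.08, 4.22], [0.17, 2.65], [-2.57, 2.57]. Speed limits (rad/s): [2.79, 2.79, 3.14, 3.14, 3.14, 3.14].

### API

Orientations are given as [roll, pitch, yaw] about the fixed x, y, z axes, in that order (R = Rz(yaw) Ry(pitch) Rx(roll)).
In Python, from bench import robot gives the robot as it stands.
- The arm moves only by the tool servo_tool, never from a script. Its argument "plan" is a list of rows, each a list of 7 numbers: the shift along the tool's x, y, z normalised to -1 to 1, where 1 is 0.1 m, then the turn, a rotation vector about the tool's x, y, z normalised to -1 to 1, where 1 is pi/2 rad, then the finger opening in mm, from 0 to 94. In form: [[x, y, z, ax, ay, az, gripper], ...]. A call has 1 to 12 rows; each row is the pose to reach, as a shift and turn from the pose commanded when the call began, along the tool's axes at that moment; what a row does not reach only later rows make up. A row lasts 1/12 s, in which the tool goes at most 41.7 mm and 7.16 degrees, less where a joint would pass 70% of its speed; a pose out of reach is approached as far as the arm can. A call with a number of a shift or a turn outside -1 to 1 is refused whole. A call with a gripper value outside its range is refused whole. The fingers move at their own pace and stop on an object; the grip force is fixed at half the most. Time passes only in rows, so rows that repeat a pose let the fingers close. It gives the time, the measured TCP pose, the force, the opening and the grip force at its end, in the units of the state.
- robot.get_obs(): the state, without advancing time (a new reading comes with each control period).
- robot.snapshot(name): name is "scene" or "top" or "wrist"; returns the picture (480x640x3 uint8, red, green, blue); there is no depth.
- robot.camera_params(name): a dict with "camera_matrix" (3x3 intrinsics, pixels), "rvec" (rotation vector, rad) and "tvec" (3), from world to camera coordinates, as OpenCV has them; the wrist camera has in their place "tool_from_camera" (4x4, takes a point from camera to tool coordinates, whose origin is the TCP and whose axes are the flange's). Camera axes: x right, y down, z forward; pixel columns grow to the right and rows downward; lengths in m; the calibration is good to about 2 mm. A picture is of the moment at which its call begins: read the wrist's pose just before it. camera_params takes no time and is no camera call.
- robot.close_job(): hands the job in; it is judged then, once.
Trained networks look in the newest picture that a camera, given by its name, has taken for a name from the list of things; names that differ only in an ending like _2 or _b are one class to them, and where a whole thing is asked for, a point or a joint stands for the part that bears it (a point fixed in the world has none). Each returns a list of dicts, best first, with "conf" (0 to 1); they miss things now and then, are a little off and sometimes report something else, mostly with a low value. They report only what shows in the picture. A call takes as long as a camera call. They do not tell look-alikes from the thing itself.
- robot.find_in(thing, camera): "extent" ([centre column, centre row, width, height] in pixels, round what is visible of it).
The state is a dict: "time": time; "joint_positions": joint angles; "qvel": joint speeds; "joint_torque": joint torques, N m; "tool_pos": TCP position; "ee_rot": TCP orientation; "wrist_force": force on the tool from outside, world axes, zero at the start; "wrist_torque": the same for the moment, N m; "width": finger opening in m; "finger_force": force on a finger pad.
Only numpy, scipy, OpenCV 4.12 (cv2) and the standard library are available. Lean on these libraries where they do the work, as an engineer would, in place of code of your own. Each camera call takes 0.05 s, during which the arm holds its last target. There are 200 camera calls.

### The job

Load the compressed-air dryer: put the two slim white cartridges upright into the open tube of the dryer housing, one after the other, and press the second one down so that it pushes the first, and the stiff follower under it, right down to the bottom. About half of the second cartridge then stays standing out of the mouth; let go of it. Leave the stout cartridge, which does not fit, where it stands.

Things in the scene. Friction and masses are not known exactly. Their poses are not given: they have to be found in the camera images.
- slim_a_center (a point): One of the two identical slim desiccant cartridges: a white plastic ribbed cylinder with grey end caps, 34 mm diameter, 90 mm tall, 60 g, standing upright on the bench. This point is its centre, 45 mm above its underside; z is its long axis.
- slim_b_center (a point): One of the two identical slim desiccant cartridges: a white plastic ribbed cylinder with grey end caps, 34 mm diameter, 90 mm tall, 60 g, standing upright on the bench. This point is its centre, 45 mm above its underside; z is its long axis.
- stout_center (a point): The stout cartridge of the same make: 54 mm diameter, 90 mm tall, standing upright; too wide for the housing. This point is its centre, 45 mm above its underside. Not to be moved.
- mouth (a point): Centre of the mouth of the dryer housing, level with its rim, 150 mm above the bench; z is the tube's axis, up. The housing is an upright closed-end aluminium tube, 54 mm outside, fixed to the bench on a round 96 mm foot; two brass air ports stick out to 52 mm from the axis. The mouth flares: 66 mm inside (74 mm outside) at the rim, narrowing within 12 mm to the 46 mm bore.
- follower (a joint): Depth of the steel follower disc (43 mm diameter) in the bore: 0 = its top 35 mm below the rim; 0.100 m = at the bottom stop, its top 135 mm below the rim (the upper cartridge's centre is then level with the rim, 45 mm standing out). Starts at 0 to 0.012. Friction of about 5 N holds it where it is pushed, even under the cartridges' weight; it does not spring back.
Mind the look-alikes: they are no part of the job. Leave any green look-alike of the part that bears slim_a_center alone.

How it is judged:
On the way:
1. one slim cartridge stands in the mouth of the housing (((horizontal distance between slim_a_center and mouth below 0.015 m and z of slim_a_center in the frame of mouth below 0.025 m) or (horizontal distance between slim_b_center and mouth below 0.015 m and z of slim_b_center in the frame of mouth below 0.025 m))), for 0.2 s.
At the end, for the whole second after the job is handed in: Both slim cartridges are in the housing, within 15 mm of its axis and upright within 11 degrees; the follower is at the bottom within 12 mm, and the upper cartridge's centre is no more than 12 mm above the rim (horizontal distance between each of slim_a_center, slim_b_center and mouth below 0.015 m and z of each of slim_a_center, slim_b_center in the frame of mouth below 0.012 m and angle between each of slim_a_center, slim_b_center's own z axis and vertical below 0.2 rad and value of joint follower above 0.088 m); the robot touches nothing.
It fails at once if the stout cartridge was moved by more than 30 mm (distance of stout_center from where it was at the start of the episode above 0.03 m).
It also fails if it takes over 64 s, if anything falls off the work surface, if the arm or the gripper's body presses on something with over 40 N, if the wrist force passes 120 N, or if a joint passes its speed limit or range.

## Working session

There is one attempt and no reset: what is moved stays moved. The work goes in short steps, Python scripts to look and compute and a tool call to move; the robot and the scene stay as the last step left them, time stands still between calls to the robot, and variables do not carry over. Pictures are saved under pics/ and viewed, at most 10 in all, crops included, and the job is handed in when it is done.

Besides the shell and the picture viewer there is one more tool, called after "Emit:" as a command line: name --pt "numbers of a row" for each row, then --argument value for the rest. servo_tool: Moves the arm, as the interface text tells. Scaled input: -1 to 1 covers 0.1 m each way for a shift and pi/2 rad each way for a turn. Its arguments: {"type":"object","properties":{"plan":{"type":"array","items":{"type":"array","items":{"type":"number"}}}},"required":["plan"]}

```bash
mkdir -p pics
python3 - <<'E'
from bench import robot
import cv2, numpy as np
o=robot.get_obs(); print(o['time'],o['tool_pos'],o['ee_rot'],o['width'])
ims=[]
for c in ['scene','top']:
    im=robot.snapshot(c); cv2.imwrite(f'pics/{c}0.png',im[:,:,::-1])
    for t in ['slim_a_center','stout_center','mouth','follower']:
        try: print(c,t,[( [round(float(v)) for v in d['extent']],round(d['conf'],2)) for d in robot.find_in(t,c)])
        except Exception as e: print(c,t,e)
    p=robot.camera_params(c); R=cv2.Rodrigues(np.array(p['rvec']))[0]; print(c,(-R.T@np.array(p['tvec']).ravel()).round(3),R[2].round(3),np.array(p['camera_matrix'])[0,0])
E
```

```text
0.0 [0.16802343 0.52317962 0.2213163 ] [-3.13940095e+00 -1.97241036e-04  2.83078998e+00] 0.09403590294055057
scene slim_a_center [([419, 282, 20, 41], 0.8), ([386, 315, 23, 45], 0.77), ([430, 313, 26, 44], 0.6)]
scene stout_center [([379, 243, 28, 50], 0.9)]
scene mouth [([241, 194, 46, 74], 0.91)]
scene follower []
scene [-0.189 -0.515  0.829] [ 0.618  0.44  -0.652] 545.8924209536113
top slim_a_center [([475, 253, 29, 26], 0.7), ([449, 230, 28, 27], 0.66)]
top stout_center [([383, 202, 33, 40], 0.57)]
top mouth [([192, 229, 70, 66], 0.69), ([444, 280, 29, 22], 0.58)]
top follower [([187, 223, 20, 20], 0.69)]
top [ 0.3   -0.022  0.961] [ 0.214  0.005 -0.977] 498.98257567543425
```

View pics/scene0.png

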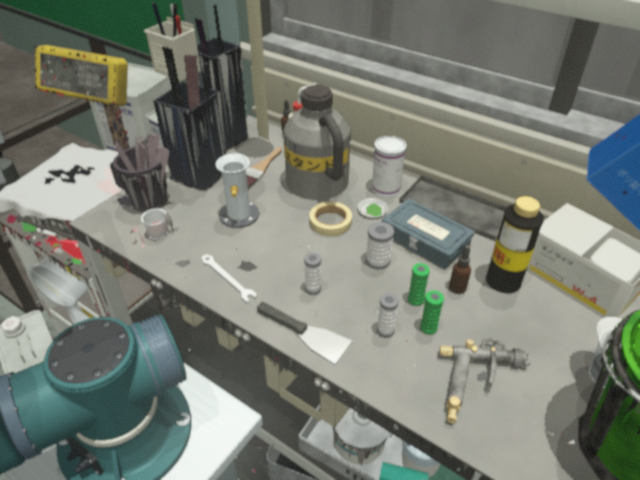

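View pics/top0.png

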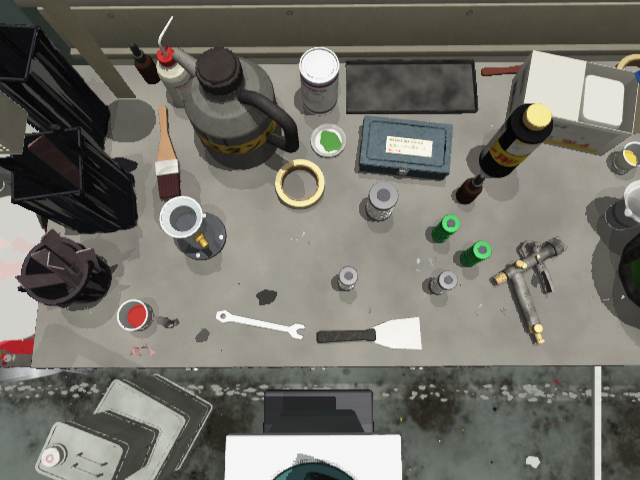

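The scene picture shows the white slims at about (313,272) and (387,315), with green look-alikes at (419,284) and (431,312). The stout cartridge is at (379,243) and the housing at (236,190). In the top picture the slim caps are at (347,273) and (446,280), and the rim is at (181,217). I'll refine these positions next.

```bash
cat > h.py <<'E'
from bench import robot
import cv2, numpy as np
from scipy.spatial.transform import Rotation as Ro
def plane(c,u,v,z):
    p=robot.camera_params(c);K=np.array(p['camera_matrix'],float);R=cv2.Rodrigues(np.array(p['rvec'],float))[0];t=np.array(p['tvec'],float).ravel()
    d=R.T@np.linalg.inv(K)@[u,v,1];C=-R.T@t
    return (C+d*(z-C[2])/d[2])[:2]
def delta(target,yaw=None):
    "print shift (tool axes, 0.1 m units) and z turn (pi/2 units) to the target TCP"
    o=robot.get_obs();R=Ro.from_euler('xyz',o['ee_rot'])
    s=R.inv().apply(np.array(target)-o['tool_pos'])/0.1
    r=None
    if yaw is not None: r=((R.inv()*Ro.from_euler('xyz',[np.pi,0,yaw])).as_rotvec()/(np.pi/2)).round(3)
    print('t',round(o['time'],2),'pos',np.round(o['tool_pos'],4),'rot',np.round(o['ee_rot'],3),'shift',s.round(3),'turn',r)
E
python3 - <<'E'
from h import *
a=cv2.imread('pics/scene0.png');b=cv2.imread('pics/top0.png')
def cr(im,x,y,n=24): return cv2.resize(im[y-n:y+n,x-n:x+n],(260,260),interpolation=cv2.INTER_CUBIC)
cv2.imwrite('pics/cr.png',np.vstack([np.hstack([cr(b,181,217),cr(b,347,275),cr(b,446,280)]),np.hstack([cr(a,234,164),cr(a,313,262),cr(a,388,305)])]))
for n,c,u,v,z in [('mouth','top',181,217,.15),('mouth','scene',233,163,.15),('s1','top',348,274,.09),('s1','scene',313,258,.09),('s2','top',447,279,.09),('s2','scene',388,299,.09),('g1','top',450,224,.09),('g2','top',482,248,.09),('stout','top',382,192,.09),('jug','top',240,165,0),('pens','top',130,205,.0),('penstop','top',95,150,.2),('bottle','top',500,170,0)]:
    print(n,c,plane(c,u,v,z).round(4))
E
```

```text
mouth top [0.5207 0.2189]
mouth scene [0.5186 0.2158]
s1 top [ 0.4313 -0.0637]
s1 scene [ 0.4261 -0.0665]
s2 top [ 0.4214 -0.2372]
s2 scene [ 0.4177 -0.238 ]
g1 top [ 0.5209 -0.2484]
g2 top [ 0.4766 -0.3026]
stout top [ 0.5819 -0.1281]
jug top [0.6706 0.1488]
pens top [0.5871 0.3674]
penstop top [0.6211 0.3509]
bottle top [ 0.6561 -0.38  ]
```

View pics/cr.png

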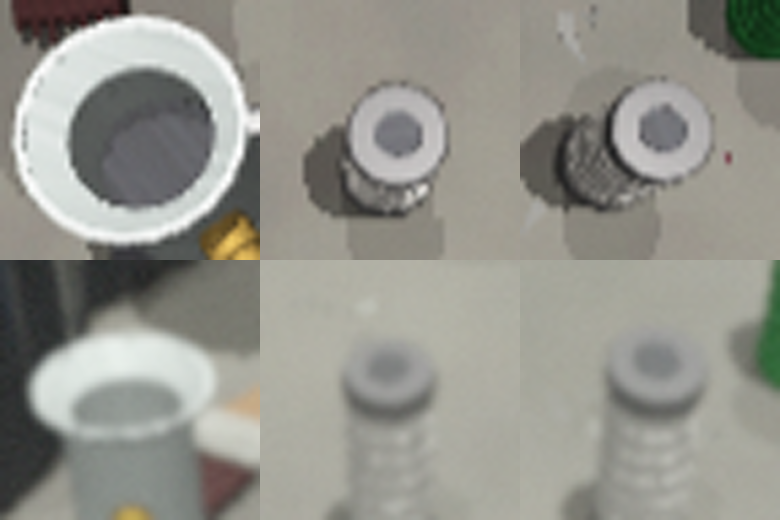

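Run:
```python
from h import *
for n,z,t,s in [('mouth',.15,(180.5,216.3),(232.2,162.4)),('s1',.09,(348,274.9),(312.5,257.6)),('s2',.09,(447.3,279.5),(388.8,299.3))]:
    a=plane('top',*t,z);b=plane('scene',*s,z);print(n,a.round(4),b.round(4),((a+b)/2).round(4))
delta([.43,-.064,.22],np.pi)
```

```text
mouth [0.522  0.2198] [0.5194 0.2188] [0.5207 0.2193]
s1 [ 0.4297 -0.0637] [ 0.4264 -0.0651] [ 0.4281 -0.0644]
s2 [ 0.4206 -0.2377] [ 0.4179 -0.2395] [ 0.4192 -0.2386]
t 0.5 pos [0.1682 0.5237 0.2225] rot [3.141 0.    2.831] shift [-4.29  -4.794  0.025] turn [ 0.     0.    -0.198]
```

Emit:
servo_tool --pt "-0.3 -0.33 0 0 0 -0.07 94" --pt "-0.6 -0.67 0 0 0 -0.14 94" --pt "-0.895 -1 0 0 0 -0.198 94" --pt "-0.895 -1 0 0 0 -0.198 94"

```text
time: 0.83
tool_pos: [0.2243, 0.3972, 0.2227]
ee_rot: [-3.14, 0.002, 3.141]
wrist_force: [0.5, 0.8, 0.2]
width: 0.0939
finger_force: 0.0
```

Emit:
servo_tool --pt "-0.14 -0.31 0 0 0 0 94" --pt "-0.28 -0.62 0 0 0 0 94" --pt "-0.41 -0.93 0 0 0 0 94"

```text
time: 1.08
tool_pos: [0.2641, 0.3073, 0.2227]
ee_rot: [3.141, 0.001, -3.141]
wrist_force: [0.5, -0.3, 0.4]
width: 0.094
finger_force: 0.0
```

Emit:
servo_tool --pt "-0.14 -0.31 0 0 0 0 94" --pt "-0.28 -0.62 0 0 0 0 94" --pt "-0.41 -0.93 0 0 0 0 94"

```text
time: 1.33
tool_pos: [0.3053, 0.2141, 0.2228]
ee_rot: [3.141, 0.001, 3.141]
wrist_force: [0.2, 0.3, -0.6]
width: 0.0938
finger_force: 0.0
```

Emit:
servo_tool --pt "-0.14 -0.31 0 0 0 0 94" --pt "-0.28 -0.62 0 0 0 0 94" --pt "-0.41 -0.93 0 0 0 0 94"

```text
time: 1.58
tool_pos: [0.3465, 0.121, 0.2229]
ee_rot: [3.141, 0.002, 3.141]
wrist_force: [0.0, -0.3, 0.3]
width: 0.094
finger_force: 0.0
```

Emit:
servo_tool --pt "-0.14 -0.31 0 0 0 0 94" --pt "-0.28 -0.62 0 0 0 0 94" --pt "-0.41 -0.93 0 0 0 0 94"

```text
time: 1.83
tool_pos: [0.3877, 0.0278, 0.2229]
ee_rot: [3.141, 0.002, 3.141]
wrist_force: [0.6, -0.4, -0.0]
width: 0.0938
finger_force: 0.0
```

Emit:
servo_tool --pt "-0.14 -0.31 0 0 0 0 94" --pt "-0.28 -0.62 0 0 0 0 94" --pt "-0.41 -0.93 0 0 0 0 94" --pt "-0.41 -0.93 0 0 0 0 94"

```text
time: 2.17
tool_pos: [0.4296, -0.0682, 0.2221]
ee_rot: [-3.14, 0.0, 3.135]
wrist_force: [0.3, 0.7, -1.0]
width: 0.0937
finger_force: 0.0
```

```bash
cat >> h.py <<'E'
def wplane(u,v,z,o):
    p=robot.camera_params('wrist');K=np.array(p['camera_matrix'],float);T=np.array(p['tool_from_camera'],float)
    R=Ro.from_euler('xyz',o['ee_rot']).as_matrix();C=R@T[:3,3]+o['tool_pos'];d=R@T[:3,:3]@np.linalg.inv(K)@[u,v,1]
    return (C+d*(z-C[2])/d[2])[:2]
E
python3 - <<'E'
from h import *
o=robot.get_obs();im=robot.snapshot('wrist');cv2.imwrite('pics/w1.png',im[:,:,::-1])
print(o['tool_pos'],o['ee_rot'])
for d in robot.find_in('slim_a_center','wrist'): print(d, wplane(*d['extent'][:2],.09,o))
E
```

```text
[ 0.42963848 -0.06824784  0.22205174] [-3.13954201e+00  2.65029861e-04  3.13489280e+00]
{'extent': [51.1, 271.8, 101.1, 66.7], 'conf': 0.77} [ 0.46107187 -0.27867551]
{'extent': [116.0, 212.1, 86.4, 62.4], 'conf': 0.74} [ 0.41402738 -0.22135028]
{'extent': [119.4, 322.4, 85.4, 76.5], 'conf': 0.62} [ 0.50477156 -0.23139875]
```

View pics/w1.png

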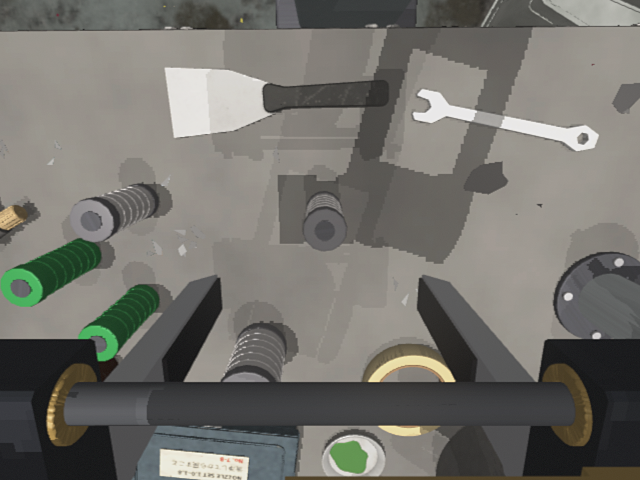

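The wrist view shows the slim 1 cap at about (325,229) and the slim 2 cap at about (92,220). The green look-alikes are to the left.

Run:
```python
from h import *
o=robot.get_obs()
print(wplane(325,229,.09,o),wplane(92,220,.09,o))
delta([.4285,-.0642,.071],np.pi)
```

```text
[ 0.42662759 -0.06089851] [ 0.41901148 -0.23590186]
t 2.27 pos [ 0.4283 -0.0644  0.2222] rot [ 3.141e+00 -1.000e-03  3.139e+00] shift [-4.000e-03  1.000e-03  1.512e+00] turn [ 0.001 -0.    -0.002]
```

Emit:
servo_tool --pt "0 0.01 0.35 0 0 0 94" --pt "0 0.01 0.7 0 0 0 94" --pt "0 0.01 1 0 0 0 94"

```text
time: 2.52
tool_pos: [0.4278, -0.0613, 0.1214]
ee_rot: [3.141, 0.001, -3.14]
wrist_force: [0.1, -0.1, -0.0]
width: 0.0941
finger_force: 0.0
```

Emit:
servo_tool --pt "0 0 0.25 0 0 0 94" --pt "0 0 0.4 0 0 0 94" --pt "0 0 0.51 0 0 0 94" --pt "0 0 0.51 0 0 0 94" --pt "0 0 0.51 0 0 0 25" --pt "0 0 0.51 0 0 0 25" --pt "0 0 0.51 0 0 0 25" --pt "0 0 0.51 0 0 0 25" --pt "0 0 0.51 0 0 0 25" --pt "0 0 0.51 0 0 0 25" --pt "0 0 0.51 0 0 0 25" --pt "0 0 0.51 0 0 0 25"

```text
time: 3.52
tool_pos: [0.428, -0.0629, 0.0716]
ee_rot: [3.142, 0.0, -3.142]
wrist_force: [-0.4, -0.5, 0.1]
width: 0.0441
finger_force: 0.0
```

Emit:
servo_tool --pt "0 0 0 0 0 0 20" --pt "0 0 0 0 0 0 20" --pt "0 0 0 0 0 0 20" --pt "0 0 0 0 0 0 20" --pt "0 0 0 0 0 0 20" --pt "0 0 0 0 0 0 20"

```text
time: 4.02
tool_pos: [0.428, -0.063, 0.0715]
ee_rot: [-3.141, 0.0, -3.141]
wrist_force: [-0.9, -0.7, -0.1]
width: 0.0338
finger_force: 30.0
```

Emit:
servo_tool --pt "0 0 -0.2 0 0 0 20" --pt "0 0 -0.6 0 0 0 20" --pt "0 0 -1 0 0 0 20"

```text
time: 4.27
tool_pos: [0.4262, -0.0622, 0.1704]
ee_rot: [3.139, -0.006, -3.141]
wrist_force: [1.1, -0.2, -0.4]
width: 0.0336
finger_force: 30.0
```

Emit:
servo_tool --pt "0 0 -0.4 0 0 0 20" --pt "0 0 -0.8 0 0 0 20" --pt "0 0 -0.9 0 0 0 20" --pt "0 0 -0.9 0 0 0 20"

```text
time: 4.6
tool_pos: [0.4296, -0.0632, 0.2655]
ee_rot: [-3.14, 0.008, -3.141]
wrist_force: [0.3, 0.3, -0.9]
width: 0.0336
finger_force: 30.0
```

Run:
```python
from h import *
delta([.5207,.2193,.26],np.pi);o=robot.get_obs();print(o['width'],o['finger_force'])
```

```text
t 4.6 pos [ 0.4296 -0.0632  0.2655] rot [-3.14   0.008 -3.141] shift [-0.911  2.825  0.057] turn [-0.001  0.005  0.   ]
0.03358526737058588 29.998593628406525
```

Emit:
servo_tool --pt "-0.1 0.31 0 0 0 0 20" --pt "-0.2 0.62 0 0 0 0 20" --pt "-0.31 0.94 0 0 0 0 20"

```text
time: 4.85
tool_pos: [0.458, 0.0319, 0.2584]
ee_rot: [3.141, -0.005, 3.14]
wrist_force: [1.1, -0.0, 0.1]
width: 0.0336
finger_force: 30.0
```

Emit:
servo_tool --pt "-0.1 0.31 0 0 0 0 20" --pt "-0.2 0.62 0 0 0 0 20" --pt "-0.31 0.94 0 0 0 0 20"

```text
time: 5.1
tool_pos: [0.4889, 0.1266, 0.258]
ee_rot: [-3.141, -0.005, -3.141]
wrist_force: [1.1, 0.1, -1.3]
width: 0.0338
finger_force: 30.0
```

Emit:
servo_tool --pt "-0.1 0.31 0 0 0 0 20" --pt "-0.2 0.62 0 0 0 0 20" --pt "-0.31 0.94 0 0 0 0 20" --pt "-0.31 0.94 0 0 0 0 20" --pt "-0.31 0.94 0 0 0 0 20" --pt "-0.31 0.94 0 0 0 0 20"

```text
time: 5.6
tool_pos: [0.52, 0.2186, 0.2588]
ee_rot: [-3.14, -0.004, -3.141]
wrist_force: [0.4, 0.2, -1.1]
width: 0.0333
finger_force: 30.0
```

Run:
```python
from h import *
delta([.5207,.2193,.19],np.pi)
a=robot.snapshot('scene')[:,:,::-1];w=robot.snapshot('wrist')[:,:,::-1]
cv2.imwrite('pics/m1.png',np.hstack([cv2.resize(a[100:240,150:310],None,fx=2.5,fy=2.5,interpolation=2),cv2.resize(w,(400,350))]))
```

```text
t 5.6 pos [0.52   0.2186 0.2588] rot [-3.14  -0.004 -3.141] shift [-0.01   0.008  0.688] turn [-0.001 -0.003  0.   ]
```

View pics/m1.png

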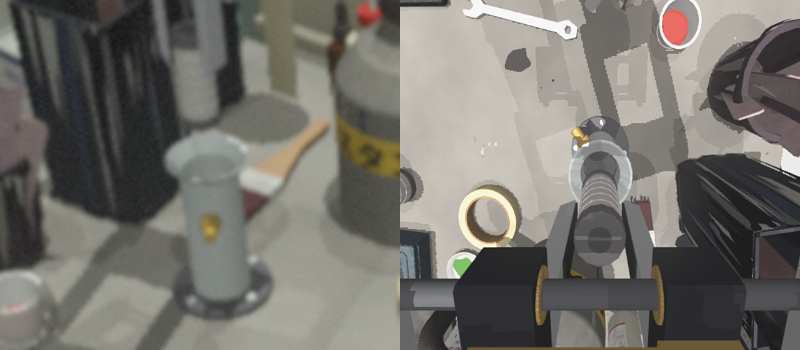

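The scene crop shows the cartridge above the mouth. Its lower end is near crop (199,115) and the rim centre near (206,155). I'll check the lateral offset numerically.

Run:
```python
from h import *
p=robot.camera_params('scene')
q=cv2.projectPoints(np.array([[.5207,.2193,.19],[.5207,.2193,.23],[.5207,.2193,.15],[.5207,.2193,.05]]),np.array(p['rvec']),np.array(p['tvec']),np.array(p['camera_matrix']),None)[0][:,0]
print(((q-[150,100])*2.5).round(1))
a=robot.snapshot('scene')[:,:,::-1]
c=cv2.resize(a[110:190,195:275],(600,600),interpolation=cv2.INTER_CUBIC)
for P in q:
    cv2.circle(c,tuple(((P-[195,110])*7.5).astype(int)),4,(0,0,255),-1)
cv2.imwrite('pics/m2.png',c)
```

```text
[[201.2 116.5]
 [196.2  76.1]
 [206.1 155.1]
 [217.4 244.7]]
```

View pics/m2.png

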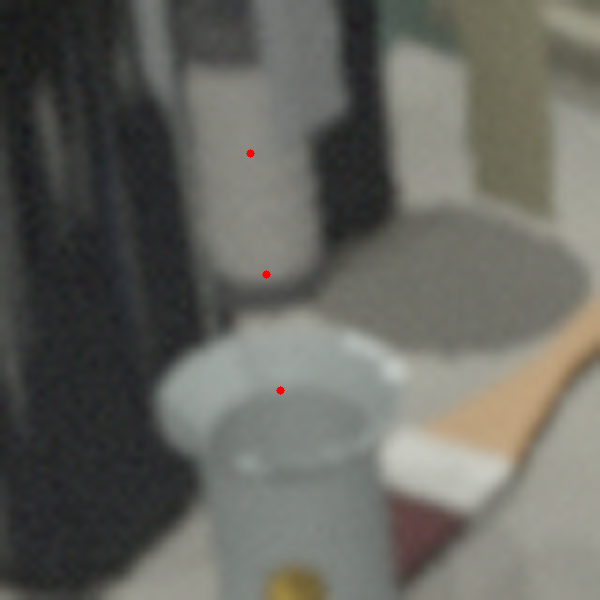

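Emit:
servo_tool --pt "0 0 0.2 0 0 0 20" --pt "0 0 0.4 0 0 0 20" --pt "0 0 0.55 0 0 0 20" --pt "0 0 0.62 0 0 0 20" --pt "0 0 0.68 0 0 0 20" --pt "0 0 0.74 0 0 0 20" --pt "0 0 0.8 0 0 0 20" --pt "0 0 0.85 0 0 0 20" --pt "0 0 0.85 0 0 0 20" --pt "0 0 0.85 0 0 0 20" --pt "0 0 0.85 0 0 0 20"

```text
time: 6.67
tool_pos: [0.521, 0.2193, 0.1767]
ee_rot: [3.141, 0.0, -3.141]
wrist_force: [-0.1, -1.0, -0.0]
width: 0.0335
finger_force: 30.0
```

Emit:
servo_tool --pt "0 0 0 0 0 0 60" --pt "0 0 0 0 0 0 60" --pt "0 0 0 0 0 0 60" --pt "0 0 0 0 0 0 60" --pt "0 0 0 0 0 0 60" --pt "0 0 0 0 0 0 60"

```text
time: 7.17
tool_pos: [0.5209, 0.2192, 0.1765]
ee_rot: [3.141, 0.0, -3.141]
wrist_force: [-0.1, -0.2, 1.3]
width: 0.0602
finger_force: 0.0
```

Emit:
servo_tool --pt "0 0 -0.3 0 0 0 60" --pt "0 0 -0.6 0 0 0 0" --pt "0 0 -0.6 0 0 0 0" --pt "0 0 -0.6 0 0 0 0" --pt "0 0 -0.6 0 0 0 0" --pt "0 0 -0.6 0 0 0 0" --pt "0 0 -0.6 0 0 0 0" --pt "0 0 -0.6 0 0 0 0" --pt "0 0 -0.6 0 0 0 0" --pt "0 0 -0.6 0 0 0 0"

```text
time: 8.0
tool_pos: [0.5207, 0.2191, 0.2359]
ee_rot: [-3.141, -0.001, -3.141]
wrist_force: [0.9, -0.7, -0.4]
width: 0.0037
finger_force: 0.0
```

Run:
```python
from h import *
delta([.5207,.2193,.2],np.pi);print(robot.get_obs()['width'])
a=robot.snapshot('scene')[:,:,::-1];w=robot.snapshot('wrist')[:,:,::-1]
cv2.imwrite('pics/m3.png',np.hstack([cv2.resize(a[100:200,175:275],(400,400),interpolation=2),cv2.resize(w[100:400,170:470],(400,400))]))
```

```text
t 8.0 pos [0.5207 0.2191 0.2359] rot [-3.141e+00 -1.000e-03 -3.141e+00] shift [-0.     0.002  0.359] turn [-0.    -0.001  0.   ]
0.003748901180545269
```

View pics/m3.png

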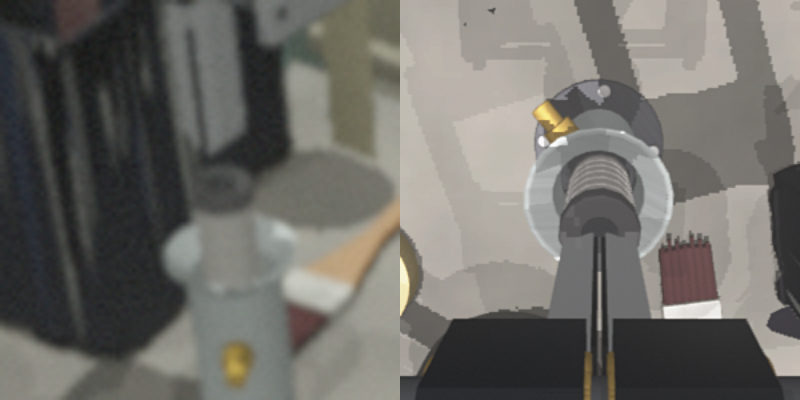

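The first cartridge stands upright in the mouth: its cap is at left crop (222,185), under the closed fingers. Next I press it down so its top sits just inside the funnel.

Emit:
servo_tool --pt "0 0 0.12 0 0 0 0" --pt "0 0 0.2 0 0 0 0" --pt "0 0 0.26 0 0 0 0" --pt "0 0 0.32 0 0 0 0" --pt "0 0 0.38 0 0 0 0" --pt "0 0 0.44 0 0 0 0" --pt "0 0 0.5 0 0 0 0" --pt "0 0 0.56 0 0 0 0" --pt "0 0 0.62 0 0 0 0" --pt "0 0 0.68 0 0 0 0" --pt "0 0 0.74 0 0 0 0" --pt "0 0 0.79 0 0 0 0"

```text
time: 9.1
tool_pos: [0.5208, 0.2191, 0.1567]
ee_rot: [-3.142, -0.0, -3.141]
wrist_force: [-1.0, 0.7, 3.0]
width: 0.0008
finger_force: 2.1
```

Emit:
servo_tool --pt "0 0 0 0 0 0 0" --pt "0 0 0 0 0 0 0" --pt "0 0 0 0 0 0 0"

```text
time: 9.35
tool_pos: [0.5206, 0.219, 0.1566]
ee_rot: [-3.141, -0.001, -3.141]
wrist_force: [-0.4, -0.0, -0.1]
width: 0.0007
finger_force: 0.0
```

Emit:
servo_tool --pt "0 0 -0.3 0 0 0 0" --pt "0 0 -0.6 0 0 0 0" --pt "0 0 -1 0 0 0 0"

```text
time: 9.6
tool_pos: [0.5195, 0.2187, 0.2552]
ee_rot: [-3.14, -0.006, -3.141]
wrist_force: [1.3, 0.2, -0.1]
width: 0.0006
finger_force: 0.0
```

Run:
```python
from h import *
delta([.4192,-.2375,.25],np.pi)
a=robot.snapshot('scene')[:,:,::-1];b=robot.snapshot('top')[:,:,::-1]
cv2.imwrite('pics/m4.png',np.hstack([cv2.resize(a[100:200,175:275],(400,400),interpolation=2),cv2.resize(b[170:270,130:230],(400,400),interpolation=2)]))
```

```text
t 9.6 pos [0.5195 0.2187 0.2552] rot [-3.14  -0.006 -3.141] shift [ 1.004 -4.562  0.068] turn [-0.001 -0.004  0.   ]
```

View pics/m4.png

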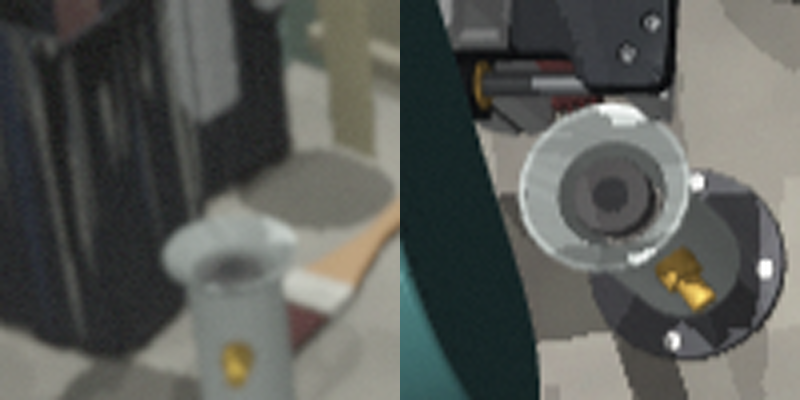

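Both crops show the first cartridge's cap just below the rim and centred in the bore. Now I'll fetch the second.

Emit:
servo_tool --pt "0.07 -0.31 0 0 0 0 94" --pt "0.14 -0.62 0 0 0 0 94" --pt "0.2 -0.914 0 0 0 0 94"

```text
time: 9.95
tool_pos: [0.5004, 0.127, 0.2568]
ee_rot: [-3.141, -0.001, -3.14]
wrist_force: [-0.2, 0.0, 0.5]
width: 0.0171
finger_force: 0.0
```

Emit:
servo_tool --pt "0.07 -0.31 0 0 0 0 94" --pt "0.14 -0.62 0 0 0 0 94" --pt "0.2 -0.914 0 0 0 0 94"

```text
time: 10.2
tool_pos: [0.4802, 0.0349, 0.2568]
ee_rot: [-3.141, -0.001, -3.141]
wrist_force: [0.4, -0.8, 0.6]
width: 0.037
finger_force: 0.0
```

Emit:
servo_tool --pt "0.07 -0.31 0 0 0 0 94" --pt "0.14 -0.62 0 0 0 0 94" --pt "0.2 -0.914 0 0 0 0 94"

```text
time: 10.45
tool_pos: [0.4601, -0.0565, 0.2568]
ee_rot: [3.142, -0.0, -3.141]
wrist_force: [0.2, -0.5, 0.3]
width: 0.057
finger_force: 0.0
```

Emit:
servo_tool --pt "0.07 -0.31 0 0 0 0 94" --pt "0.14 -0.62 0 0 0 0 94" --pt "0.2 -0.914 0 0 0 0 94"

```text
time: 10.7
tool_pos: [0.4402, -0.148, 0.2568]
ee_rot: [3.141, -0.0, 3.142]
wrist_force: [-0.1, -0.2, -0.0]
width: 0.0766
finger_force: 0.0
```

Emit:
servo_tool --pt "0.07 -0.31 0 0 0 0 94" --pt "0.14 -0.62 0 0 0 0 94" --pt "0.21 -0.914 0 0 0 0 94" --pt "0.21 -0.914 0 0 0 0 94" --pt "0.21 -0.914 0 0 0 0 94" --pt "0.21 -0.914 0 0 0 0 94"

```text
time: 11.2
tool_pos: [0.42, -0.2374, 0.2569]
ee_rot: [3.14, -0.0, -3.141]
wrist_force: [-0.0, -0.2, 0.6]
width: 0.0941
finger_force: 0.0
```

Run:
```python
from h import *
delta([.4192,-.2378,.071],np.pi);print(robot.get_obs()['width'])
```

```text
t 11.2 pos [ 0.42   -0.2374  0.2569] rot [ 3.14  -0.    -3.141] shift [ 0.007 -0.006  1.859] turn [ 0.001 -0.     0.   ]
0.09409304469328333
```

Emit:
servo_tool --pt "0 0 0.35 0 0 0 94" --pt "0 0 0.7 0 0 0 94" --pt "0 0 1 0 0 0 94"

```text
time: 11.45
tool_pos: [0.4204, -0.2363, 0.1561]
ee_rot: [3.142, 0.001, -3.139]
wrist_force: [-0.7, -0.4, 0.2]
width: 0.0939
finger_force: 0.0
```

Emit:
servo_tool --pt "0 0 0.3 0 0 0 94" --pt "0 0 0.6 0 0 0 94" --pt "0 0 0.84 0 0 0 94" --pt "0 0 0.84 0 0 0 94" --pt "0 0 0.84 0 0 0 20" --pt "0 0 0.84 0 0 0 20" --pt "0 0 0.84 0 0 0 20" --pt "0 0 0.84 0 0 0 20" --pt "0 0 0.84 0 0 0 20" --pt "0 0 0.84 0 0 0 20" --pt "0 0 0.84 0 0 0 20" --pt "0 0 0.84 0 0 0 20"

```text
time: 12.45
tool_pos: [0.4201, -0.238, 0.0737]
ee_rot: [-3.141, 0.0, -3.142]
wrist_force: [-0.0, -0.4, 0.8]
width: 0.0436
finger_force: 0.0
```

Emit:
servo_tool --pt "0 0 0 0 0 0 20" --pt "0 0 0 0 0 0 20" --pt "0 0 0 0 0 0 20" --pt "0 0 0 0 0 0 20" --pt "0 0 0 0 0 0 20" --pt "0 0 0 0 0 0 20"

```text
time: 12.95
tool_pos: [0.42, -0.238, 0.0735]
ee_rot: [-3.141, -0.0, -3.141]
wrist_force: [0.4, -0.4, 0.7]
width: 0.0336
finger_force: 30.0
```

Emit:
servo_tool --pt "0 0 -0.2 0 0 0 20" --pt "0 0 -0.6 0 0 0 20" --pt "0 0 -1 0 0 0 20"

```text
time: 13.2
tool_pos: [0.4185, -0.2366, 0.1722]
ee_rot: [3.137, -0.005, -3.141]
wrist_force: [0.4, -1.0, 0.0]
width: 0.0342
finger_force: 30.0
```

Emit:
servo_tool --pt "0 0 -0.4 0 0 0 20" --pt "0 0 -0.8 0 0 0 20" --pt "0 0 -0.9 0 0 0 20" --pt "0 0 -0.9 0 0 0 20" --pt "0 0 -0.9 0 0 0 20"

```text
time: 13.62
tool_pos: [0.4199, -0.2377, 0.2624]
ee_rot: [3.141, -0.001, -3.141]
wrist_force: [-0.1, 0.3, -0.9]
width: 0.0334
finger_force: 30.0
```

Run:
```python
from h import *
delta([.5207,.2191,.26],np.pi);o=robot.get_obs();print(o['width'],o['finger_force'])
```

```text
t 13.62 pos [ 0.4199 -0.2377  0.2624] rot [ 3.141e+00 -1.000e-03 -3.141e+00] shift [-1.01   4.567  0.028] turn [ 0.001 -0.     0.   ]
0.03342066814994351 29.98671144247055
```

Emit:
servo_tool --pt "-0.07 0.31 0 0 0 0 20" --pt "-0.14 0.62 0 0 0 0 20" --pt "-0.2 0.914 0 0 0 0 20"

```text
time: 13.87
tool_pos: [0.4387, -0.145, 0.2591]
ee_rot: [3.138, -0.007, 3.14]
wrist_force: [0.5, -0.8, 0.1]
width: 0.0337
finger_force: 30.0
```

Emit:
servo_tool --pt "-0.07 0.31 0 0 0 0 20" --pt "-0.14 0.62 0 0 0 0 20" --pt "-0.2 0.914 0 0 0 0 20"

```text
time: 14.12
tool_pos: [0.4586, -0.0531, 0.2593]
ee_rot: [3.14, -0.007, -3.141]
wrist_force: [0.3, 0.3, 0.3]
width: 0.0334
finger_force: 30.0
```

Emit:
servo_tool --pt "-0.07 0.31 0 0 0 0 20" --pt "-0.14 0.62 0 0 0 0 20" --pt "-0.2 0.914 0 0 0 0 20"

```text
time: 14.37
tool_pos: [0.4785, 0.0382, 0.2592]
ee_rot: [3.141, -0.007, -3.141]
wrist_force: [0.5, 0.6, -0.8]
width: 0.0333
finger_force: 30.0
```

Emit:
servo_tool --pt "-0.07 0.31 0 0 0 0 20" --pt "-0.14 0.62 0 0 0 0 20" --pt "-0.2 0.914 0 0 0 0 20"

```text
time: 14.62
tool_pos: [0.4985, 0.1294, 0.259]
ee_rot: [-3.141, -0.007, -3.141]
wrist_force: [0.8, -0.7, -0.3]
width: 0.0338
finger_force: 30.0
```

Emit:
servo_tool --pt "-0.07 0.31 0 0 0 0 20" --pt "-0.14 0.62 0 0 0 0 20" --pt "-0.21 0.914 0 0 0 0 20" --pt "-0.21 0.914 0 0 0 0 20" --pt "-0.21 0.914 0 0 0 0 20" --pt "-0.21 0.914 0 0 0 0 20"

```text
time: 15.12
tool_pos: [0.5199, 0.2184, 0.2605]
ee_rot: [-3.139, -0.005, -3.141]
wrist_force: [0.8, -0.9, -0.3]
width: 0.0334
finger_force: 30.0
```

Run:
```python
from h import *
delta([.521,.2192,.1785],np.pi)
```

```text
t 15.12 pos [0.5199 0.2184 0.2605] rot [-3.139 -0.005 -3.141] shift [-0.015  0.009  0.82 ] turn [-0.001 -0.003  0.   ]
```

Emit:
servo_tool --pt "0 0 0.1 0 0 0 20" --pt "0 0 0.2 0 0 0 20" --pt "0 0 0.28 0 0 0 20" --pt "0 0 0.34 0 0 0 20" --pt "0 0 0.4 0 0 0 20" --pt "0 0 0.45 0 0 0 20" --pt "0 0 0.5 0 0 0 20" --pt "0 0 0.55 0 0 0 20" --pt "0 0 0.6 0 0 0 20" --pt "0 0 0.65 0 0 0 20" --pt "0 0 0.65 0 0 0 20"

```text
time: 16.03
tool_pos: [0.5208, 0.2192, 0.198]
ee_rot: [3.142, -0.0, -3.141]
wrist_force: [0.3, -0.8, -1.0]
width: 0.0334
finger_force: 30.0
```

Emit:
servo_tool --pt "0 0 0.04 0 0 0 20" --pt "0 0 0.08 0 0 0 20" --pt "0 0 0.12 0 0 0 20" --pt "0 0 0.15 0 0 0 20" --pt "0 0 0.17 0 0 0 20" --pt "0 0 0.18 0 0 0 20" --pt "0 0 0.18 0 0 0 20" --pt "0 0 0.18 0 0 0 20"

```text
time: 16.7
tool_pos: [0.5208, 0.2191, 0.1801]
ee_rot: [-3.142, -0.0, -3.141]
wrist_force: [0.4, 0.5, 2.2]
width: 0.0339
finger_force: 30.0
```

Run:
```python
from h import *
delta([.521,.2192,.1785],np.pi);o=robot.get_obs();print(o['width'],o['wrist_force'])
a=robot.snapshot('scene')[:,:,::-1];w=robot.snapshot('wrist')[:,:,::-1]
cv2.imwrite('pics/m5.png',np.hstack([cv2.resize(a[100:200,175:275],(400,400),interpolation=2),cv2.resize(w[100:400,170:470],(400,400))]))
```

```text
t 16.7 pos [0.5208 0.2191 0.1801] rot [-3.142 -0.    -3.141] shift [-0.002  0.001  0.016] turn [-0. -0.  0.]
0.033941023064133206 [0.40556583 0.47029438 2.21024007]
```

View pics/m5.png

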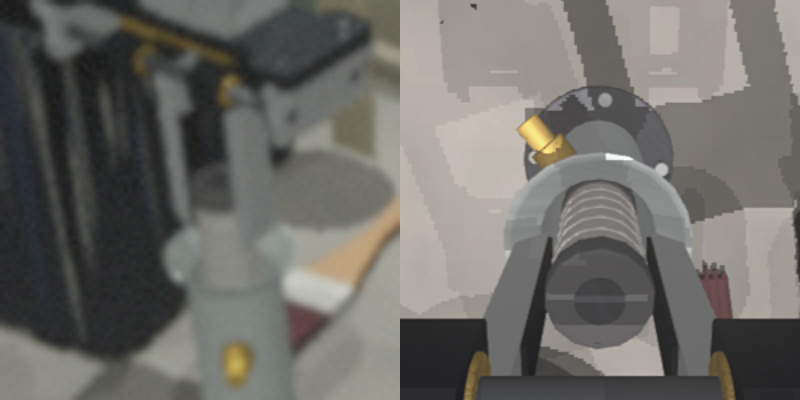

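The second cartridge is in the mouth, upright and centred. I'll release it, then press on its top with closed fingers to make sure it is at the stop.

Emit:
servo_tool --pt "0 0 0 0 0 0 56" --pt "0 0 0 0 0 0 56" --pt "0 0 0 0 0 0 56" --pt "0 0 0 0 0 0 56" --pt "0 0 0 0 0 0 56" --pt "0 0 0 0 0 0 56"

```text
time: 17.3
tool_pos: [0.5209, 0.2191, 0.1804]
ee_rot: [3.142, -0.0, -3.141]
wrist_force: [0.8, 0.2, -0.1]
width: 0.0559
finger_force: 0.0
```

Emit:
servo_tool --pt "0 0 -0.2 0 0 0 56" --pt "0 0 -0.4 0 0 0 56" --pt "0 0 -0.6 0 0 0 0" --pt "0 0 -0.6 0 0 0 0" --pt "0 0 -0.6 0 0 0 0" --pt "0 0 -0.6 0 0 0 0" --pt "0 0 -0.6 0 0 0 0" --pt "0 0 -0.6 0 0 0 0" --pt "0 0 -0.6 0 0 0 0" --pt "0 0 -0.6 0 0 0 0" --pt "0 0 -0.6 0 0 0 0"

```text
time: 18.22
tool_pos: [0.5207, 0.2191, 0.24]
ee_rot: [-3.141, -0.001, -3.141]
wrist_force: [-0.7, -0.8, 0.1]
width: 0.0014
finger_force: 0.0
```

Emit:
servo_tool --pt "0 0 0.1 0 0 0 0" --pt "0 0 0.16 0 0 0 0" --pt "0 0 0.2 0 0 0 0" --pt "0 0 0.23 0 0 0 0" --pt "0 0 0.25 0 0 0 0" --pt "0 0 0.26 0 0 0 0" --pt "0 0 0.27 0 0 0 0" --pt "0 0 0.27 0 0 0 0"

```text
time: 18.88
tool_pos: [0.5211, 0.2192, 0.2139]
ee_rot: [3.141, 0.001, -3.141]
wrist_force: [0.8, 0.0, 0.1]
width: 0.0009
finger_force: 0.0
```

Emit:
servo_tool --pt "0 0 0.01 0 0 0 0" --pt "0 0 0.02 0 0 0 0" --pt "0 0 0.025 0 0 0 0" --pt "0 0 0.03 0 0 0 0" --pt "0 0 0.03 0 0 0 0"

```text
time: 19.3
tool_pos: [0.5215, 0.2193, 0.2122]
ee_rot: [3.141, 0.003, -3.141]
wrist_force: [-0.6, -0.6, 6.0]
width: 0.0004
finger_force: 2.9
```

Emit:
servo_tool --pt "0 0 -0.3 0 0 0 0" --pt "0 0 -0.6 0 0 0 0" --pt "0 0 -0.9 0 0 0 0" --pt "0 0 -0.9 0 0 0 0" --pt "0 0 -0.9 0 0 0 0" --pt "0 0 -0.9 0 0 0 0"

```text
time: 19.8
tool_pos: [0.5207, 0.2191, 0.2993]
ee_rot: [-3.141, -0.001, -3.141]
wrist_force: [0.7, 0.7, 0.0]
width: 0.0002
finger_force: 0.0
```

Run:
```python
from h import *
a=robot.snapshot('scene')[:,:,::-1];b=robot.snapshot('top')[:,:,::-1]
cv2.imwrite('pics/m6.png',np.hstack([cv2.resize(a[100:200,175:275],(400,400),interpolation=2),cv2.resize(b[170:270,130:230],(400,400),interpolation=2)]))
```

```text
(no output)
```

View pics/m6.png

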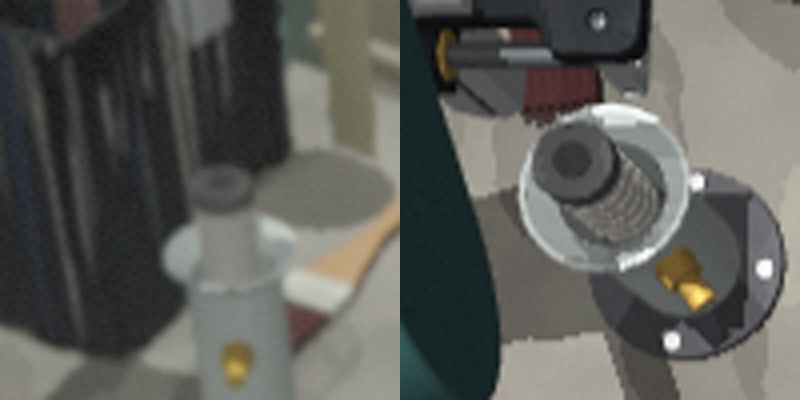

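The second cartridge stands upright in the mouth: its cap is at left crop (222,187) and top crop (575,160). The fingers met its top at about 0.195 m with 6 N, which matches the bottom stop.

```bash
python3 -c "
from bench import robot
print(robot.close_job())"
```

```text
the job is handed in; nothing more can be done
None
```

Both slim cartridges are upright in the dryer housing, pressed down to about the bottom stop (upper one's top about 45 mm above the rim) and let go; the stout one was left alone, and the job was handed in at about 20 s, but no verdict came back.

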